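# Fit the change gear on the sloping drive hub and lock it

### The job

Fit the blue gear onto the splined hub of the sloping drive unit: turn it until its wide slot meets the hub's wide orange spline, and slide it down until it sits flush on the hub's shoulder. Then swing the keeper arm over the gear's rim until it stops, let go, and leave the two jars and the amber bottle where they stand.

Things in the scene. Friction and masses are not known exactly. Their poses are not given: they have to be found in the camera images.
- gear_center (a point): Centre (half-way up) of the loose blue gear, about 0.18 kg, lying flat, boss up; z = its axis, up out of the boss. 48 mm high: toothed rim 91 mm in diameter and 12 mm thick at the bottom, above it an eight-sided boss 56 mm across flats (61 mm over corners), 12 to 48 mm above the underside; flats face +x, -x, +y, -y and half-way between. x points to the wide slot of its bore.
- gear_base (a point): Centre of the gear's underside, 24 mm below gear_center; same axes; meets hub_seat when home. The bore goes through: 41 mm wide above, splined in the lowest 20 mm: lands leave a 30.4 mm circle, between them six slots every 60 degrees, 41 mm across. Five are 7.3 mm wide; the wide one, 14.3 mm, on +x, has white marks on boss top and rim.
- hub_seat (a point): Centre of the top of the hub's shoulder (66 mm in diameter), on which the gear's underside comes to rest. z = hub axis, square to the sloping face, leaning 25 degrees from vertical towards the front (-x side) of the drive unit. x points to the wide orange spline. If the gear is turned wrongly it rests on the spline ends, 20 mm too high.
- hub_tip (a point): Centre of the hub's top end, 36 mm above hub_seat along z; same axes. Above the shoulder: round core 28 mm in diameter up to 28 mm, then a taper to 18 mm at the tip; six splines every 60 degrees, 40 mm over their tips, from the shoulder up to 20 mm. Five are 5 mm wide, the orange one on +x 12 mm; play in the gear's slots about 1.1 mm each side (0.07 rad either way).
- keeper_knob (a point): Black round knob, 18 mm in diameter, standing at the free end of the keeper arm; this point is its mid-height, and it reaches 18 mm to either side along z, which is parallel to the hub's axis. This point is 44.5 mm above the plane of the shoulder; a seated gear's boss reaches 48 mm above it.
- keeper_pivot (a point): Pivot axis of the keeper arm, level with the knob's mid-height, on the drive unit's +y side; z along the pivot axis, parallel to the hub's. The knob is 78 mm from it, on the -y side of this frame, which turns with the arm. The arm is 16 mm wide, 6 mm thick and passes 4.5 mm above the rim of a seated gear.
- keeper (a joint): Angle of the keeper arm, rad: 0 = closed on its stop, knob over the gear's rim 42 mm up the slope from the hub's axis; grows to 1.15 as it opens, knob up the slope (towards the drive unit's back), counter-clockwise about its z. It stays where it is left; turning it takes about 2 N at the knob.
- drive_hub (a joint): Angle of the hub about its axis, rad, counter-clockwise seen from above: at 0 the orange spline points straight up the slope, to the drive unit's back. The gearbox holds it: it does not turn below 0.6 N m.
- drive_unit: The fixed drive unit, a light grey wedge 180 mm deep, 170 mm wide and 109 mm high; origin at the centre of its underside on the worktop, x to its back, z up. Its upper face slopes at 25 degrees, lower at the front, which is turned towards the robot and its right; the hub stands on the middle of that face.
- sample_jar_4: Bystander: glass jar with black cap, 45 mm in diameter, 61 mm high; origin at the centre of its underside.
- sample_jar_7: Bystander: glass jar with black cap, 45 mm in diameter, 61 mm high; origin at the centre of its underside.
- reagent_bottle: Bystander: small amber bottle, 32 mm in diameter, 77 mm high; origin at the centre of its underside.
Not all that is in view belongs to the job. What is meant by the part that bears gear_center is not pink, and is the smaller of those in its own colour.

How it is judged:
By the outcome, as a careful person would: the job done as asked, in the order asked, and still so for the second after the job is handed in, with the robot touching nothing.
It also fails if it takes over 58 s, if anything falls off the work surface, if the arm or the gripper's body presses on something with over 40 N, if the wrist force passes 120 N, or if a joint passes its speed limit or range.

### The arm

A 6-joint arm with a two-finger parallel gripper is mounted at the origin on a cart in front of the work surface, level with it; the furniture and walls round the work are solid. World frame = base frame: x ahead of the robot, y to its left, z up, the work surface at z = 0. Lengths are in m, angles in rad, forces in N, time in s.
With the tool pointing down it reaches from about 0.375 to 0.9 m from the base axis. Payload 3.1 kg.
Tool frame: the origin (TCP) lies midway between the tips of the shut fingers; the grasp point (between the pads) lies 19 mm behind it; z points along the fingers, y is the direction in which the jaws open and shut (so a half turn about z gives the same grasp; the last joint's range is limited). The gripper opens to 85 mm and grips with 20 to 120 N. Pads are 22 mm wide; open, the fingers measure 114 mm over their backs; the gripper's body (76 mm by 85 mm) begins 54 mm behind the grasp point. The pads swing forward as they close: fully open they stand 13 mm farther back than shut.
Start: joints at [0.926, 0.527, 1.433, -0, 1.181, -0.178], TCP at [0.281, 0.558, 0.208] pointing down, gripper open.
Joint ranges: [-3.08, 3.08], [-0.75, 2.2], [0.22, 2.44], [-1.43, 4.57], [0, 2.65], [-2.85, 2.85]. Speed limits (rad/s): [2.79, 2.79, 3.14, 3.14, 3.14, 3.14].

### API

Orientations are given as a 3x3 rotation matrix whose columns are the frame's x, y, z axes.
In Python, from workcell import r gives the robot as it stands.
- The arm moves only by the tool play_rows, never from a script. Its arguments are lists of equal length, an entry for each row: "jaw": the gripper command: -1 is fully open, 1 is shut, values between are in proportion; "dp": the shift along the world's x, y, z in m, a list of three; "yaw": the turn about the world's z in degrees. A call has exactly 8 rows; each row is the pose to reach, as a shift and turn from the pose measured when the call began; what a row does not reach only later rows make up. A row lasts 1/10 s, in which the tool goes at most 50 mm and 8.59 degrees, less where a joint would pass 70% of its speed; a pose out of reach is approached as far as the arm can. A call with a gripper value outside its range is refused whole. The fingers move at their own pace and stop on an object; "squeeze" is the grip in N (left out, the last holds). Time passes only in rows, so rows that repeat a pose let the fingers close, or fill a call up. It gives the time, the measured TCP pose, the force and the opening at its end, in the units of the state.
- r.get_obs(): the state, without advancing time (a new reading comes with each control period).
- r.snapshot(name): name is "scene" or "top"; returns the picture (384x512x3 uint8, red, green, blue); there is no depth.
- r.get_calibration(name): a dict with "mtx" (3x3 intrinsics, pixels), "dist" ([k1, k2, p1, p2, k3] as OpenCV has them; the pictures are not rectified), "origin" and "rotation" of the camera in the world. Camera axes: x right, y down, z forward; pixel columns grow to the right and rows downward; lengths in m; the calibration is good to about 2 mm. A picture is of the moment at which its call begins. get_calibration takes no time and is no camera call.
- r.finish_job(): hands the job in, once; it reports no verdict.
The state is a dict: "t": time; "joint_pos": joint angles; "qd": joint speeds; "tau": joint torques, N m; "tcp_pos": TCP position; "ee_rot": TCP orientation; "ft_force": force on the tool from outside, world axes, zero at the start; "ft_torque": the same for the moment, N m; "gripper_width": finger opening in m.
Only numpy, scipy, OpenCV 4.12 (cv2) and the standard library are available. Lean on these libraries where they do the work, as an engineer would, in place of code of your own. Each camera call takes 0.05 s, during which the arm holds its last target. There are 200 camera calls.

## Working session

There is one attempt and no reset: what is moved stays moved. The work goes in short steps, Python scripts to look and compute and a tool call to move; the robot and the scene stay as the last step left them, time stands still between calls to the robot, and variables do not carry over. Pictures are saved under pics/ and viewed, about 8 in all and at most 12, crops included, and the job is handed in when it is done.

Besides the shell and the picture viewer there is one more tool, called after ">>>" as name(argument=value, ...) on one line, values as JSON. play_rows: Moves the arm, as the interface text tells. Its arguments: {"type":"object","properties":{"jaw":{"type":"array"},"dp":{"type":"array"},"yaw":{"type":"array"},"squeeze":{"type":"number"}},"required":["jaw","dp","yaw"]}

```bash
mkdir -p pics
cat > h.py <<'E'
import numpy as np, cv2
from workcell import r
def snap(n,f):
    im=r.snapshot(n); cv2.imwrite('pics/'+f,cv2.cvtColor(im,cv2.COLOR_RGB2BGR)); return im
def cal(n):
    c=r.get_calibration(n); return [np.array(c[k],float) for k in('mtx','dist','origin','rotation')]
def ray(n,uv):
    K,d,o,R=cal(n); p=cv2.undistortPoints(np.array(uv,float).reshape(-1,1,2),K,d).reshape(-1,2)
    return o,np.c_[p,np.ones(len(p))]@R.T
def onz(n,uv,z):
    o,v=ray(n,uv); return o+v*((z-o[2])/v[:,2])[:,None]
def onplane(n,uv,p0,nn):
    o,v=ray(n,uv); return o+v*(((p0-o)@nn)/(v@nn))[:,None]
def proj(n,P):
    K,d,o,R=cal(n); rv,_=cv2.Rodrigues(R.T); return cv2.projectPoints(np.array(P,float).reshape(-1,1,3),rv,-R.T@o,K,d)[0].reshape(-1,2)
def tri(uvA,uvB,a='scene',b='top'):
    oa,va=ray(a,uvA); ob,vb=ray(b,uvB); va=va[0];vb=vb[0]
    s=np.linalg.lstsq(np.c_[va,-vb],ob-oa,rcond=None)[0]
    p,q=oa+s[0]*va,ob+s[1]*vb; return (p+q)/2,np.linalg.norm(p-q)
E
python3 - <<'E'
from h import *
a=snap('scene','s0.png');b=snap('top','t0.png')
for n in('scene','top'):
    K,d,o,R=cal(n);print(n,K[0,0],o,R.round(3).tolist(),d)
o=r.get_obs();print(o)
E
ls
```

```text
scene 473.8195739788012 [-0.25041591 -0.83701144  0.84167035] [[0.703, -0.396, 0.591], [-0.711, -0.392, 0.583], [0.001, -0.831, -0.557]] [-0.01502322  0.          0.          0.          0.        ]
top 379.92105307286755 [ 0.47430081 -0.06081817  1.18776249] [[-0.026, -0.998, 0.058], [-1.0, 0.027, 0.015], [-0.016, -0.057, -0.998]] [-0.09729499  0.          0.          0.          0.        ]
{'t': 0.1, 'joint_pos': array([ 9.26497752e-01,  5.28356399e-01,  1.43375965e+00, -1.82657731e-06,
        1.18141036e+00, -1.78502636e-01]), 'qd': array([-0.00093758, -0.00172283, -0.0035029 ,  0.00076959,  0.00055697,
       -0.0009993 ]), 'tau': array([ 6.58480008e-05, -4.43303239e+01, -1.78587306e+01, -2.30951582e-04,
        3.78781042e-03, -1.67813539e-05]), 'tcp_pos': array([0.28026794, 0.55787306, 0.20664646]), 'ee_rot': array([[-8.93464479e-01,  4.49132362e-01, -1.16013076e-03],
       [ 4.49133730e-01,  8.93463205e-01, -1.54708726e-03],
       [ 3.41687196e-04, -1.90332137e-03, -9.99998130e-01]]), 'ft_force': array([-0.14696202,  0.45408165,  1.20678221]), 'ft_torque': array([ 0.05500014, -0.00302142,  0.02697186]), 'gripper_width': 0.08539959456388}
h.py
pics
```

View pics/s0.png

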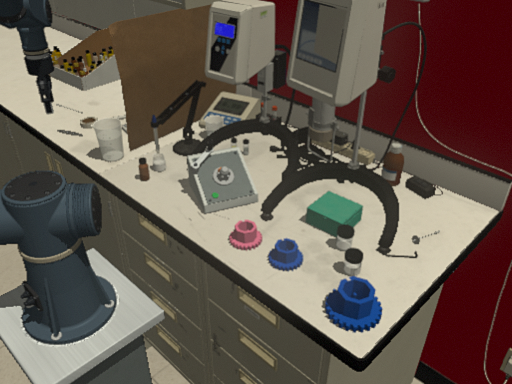

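View pics/t0.png

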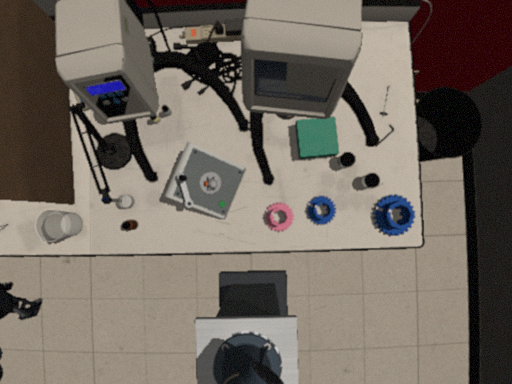

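Scene view: small blue gear at (285,253), pink one at (245,234), large blue decoy at (355,303), drive unit around (222,178), jars at (345,237) and (353,262), bottle at (144,170). In the top view: gear (320,210), hub (209,183), keeper knob probably around (183,180). Next I crop the drive unit and the gear in both views.

Run:
```python
from h import *
a=cv2.imread('pics/s0.png');b=cv2.imread('pics/t0.png')
f=lambda im,x,y,w,h,s:cv2.resize(im[y:y+h,x:x+w],(w*s,h*s),interpolation=cv2.INTER_CUBIC)
A=f(a,180,135,80,80,5);B=f(b,155,135,95,90,5);C=f(a,260,230,50,44,8);D=f(b,300,190,42,40,8)
o=np.zeros((600,800,3),np.uint8)
o[:400,:400]=A
B=cv2.resize(B,(400,379));o[:379,400:]=B
C=cv2.resize(C,(225,198));D=cv2.resize(D,(210,200));o[402:600,:225]=C;o[400:600,400:610]=D
cv2.imwrite('pics/c0.png',o)
```

```text
(no output)
```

View pics/c0.png

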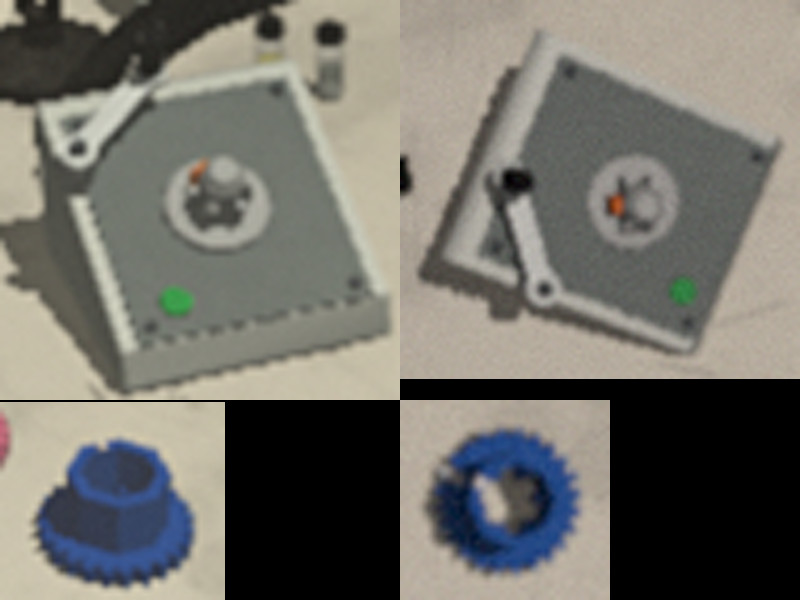

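Crops: the hub's orange spline sits roughly up the slope, slightly to its +y side. The keeper is open, with its knob at top-view pixel (182,178) and pivot (189,204). The gear's white mark is at top pixel (310,204), so the slot faces about +60° in the world. Next I measure these.

```bash
cat > m.py <<'E'
from h import *
from scipy.optimize import least_squares
S=cv2.imread('pics/s0.png');T=cv2.imread('pics/t0.png')
c={'scene':[(238,148),(188,156),(257.6,194),(204.6,205)],'top':[(188.3,143.3),(165.7,196.8),(245.3,169.4),(223.9,218.1)]}
h=.109;f=h-.18*np.tan(np.radians(25))
M=np.array([[.09,-.085,h],[.09,.085,h],[-.09,-.085,f],[-.09,.085,f]])
def W(p,m):
    C,s=np.cos(p[2]),np.sin(p[2]);return np.c_[m[:,0]*C-m[:,1]*s+p[0],m[:,0]*s+m[:,1]*C+p[1],m[:,2]]
F=lambda p:np.concatenate([(proj(n,W(p,M))-np.array(c[n])).ravel() for n in c])
s=least_squares(F,[.55,.1,1.17]);print('wedge',s.x,np.degrees(s.x[2]),F(s.x).round(1))
yaw=s.x[2]
xd=np.array([np.cos(yaw),np.sin(yaw),0]);yd=np.array([-xd[1],xd[0],0]);c25,s25=np.cos(np.radians(25)),np.sin(np.radians(25))
N=np.array([0,0,c25])-s25*xd; U=c25*xd+np.array([0,0,s25])
cen={}
for n,im,(x,y) in(('scene',S,(223,176)),('top',T,(210,182.5))):
    hsv=cv2.cvtColor(im,cv2.COLOR_BGR2HSV)
    m=np.zeros(im.shape[:2],np.uint8)
    g=im.min(2); roi=np.zeros_like(m);cv2.circle(roi,(int(x),int(y)),16,1,-1)
    t=(int(g[int(y)-20:int(y)+20,int(x)-20:int(x)+20].max())+0)
    ref=np.median(g[roi>0]); 
    m=((g>118)&(roi>0)).astype(np.uint8)
    k=cv2.convexHull(np.vstack([q for q in cv2.findContours(m,0,1)[0] if cv2.contourArea(q)>3]))
    e=cv2.fitEllipse(cv2.findContours(cv2.fillPoly(m*0,[k],1),0,1)[0][0]);print(n,ref,e);cen[n]=e[0]
    b,gg,rr=[im[...,i].astype(int) for i in range(3)]
    om=(rr-b>60)&(roi>0); ys,xs=np.nonzero(om);print('orange',xs.mean(),ys.mean(),len(xs)); cen[n+'o']=(xs.mean(),ys.mean())
P,e=tri(cen['scene'],cen['top']);print('seat',P,e,'wedge-mid',s.x[:2],'off',(P-np.r_[s.x[:2],.067])@np.c_[xd,yd,N])
Q,e=tri(cen['sceneo'],cen['topo']);d=Q-P;print('orange rel U,yd,N',d@U,d@yd,d@N,e,'ang',np.degrees(np.arctan2(d@yd,d@U)))
for n in('scene','top'):
    for hh in(.012,.02):
        d=onplane(n,[cen[n+'o']],P+hh*N,N)[0]-P;print(n,hh,np.degrees(np.arctan2(d@yd,d@U)))
# gear
hsv=cv2.cvtColor(T,cv2.COLOR_BGR2HSV);m=cv2.inRange(hsv,(100,110,30),(130,255,255));roi=m*0;cv2.circle(roi,(321,210),22,255,-1);m&=roi
k=cv2.convexHull(np.vstack(cv2.findContours(m,0,1)[0]))
X=onz('top',k.reshape(-1,2),.007)[:,:2];cc,rad=cv2.minEnclosingCircle(X.astype(np.float32));
q=least_squares(lambda p:np.hypot(*(X-p[:2]).T)-p[2],[*cc,.045]).x;print('gear',cc,rad,q)
w=((T.min(2)>110)&(np.hypot(*(np.indices(m.shape)[::-1]-np.array([310,204])[:,None,None]))<5))
hs=T[198:212,303:318].min(2);print(hs)
E
python3 m.py
```

```text
wedge [0.57099712 0.10104469 1.15097753] 65.94615474666517 [-0.6 -2.5 -1.6 -1.2  0.3  2.1 -0.3  2.9 -0.6 -1.8 -1.1 -1.   1.1 -1.
  1.1  1.4]
scene 111.0 ((223.16683959960938, 175.01840209960938), (17.91381072998047, 21.15260887145996), 105.7132797241211)
orange 219.2 168.2 5
top 97.0 ((209.9366912841797, 182.38580322265625), (20.234222412109375, 21.317119598388672), 13.441784858703613)
orange 206.08333333333334 183.16666666666666 12
seat [0.56803626 0.09089002 0.07325516] 0.0004272182912154029 wedge-mid [0.57099712 0.10104469] off [-0.0104797  -0.00143524  0.01009802]
orange rel U,yd,N 0.015320877931979936 0.008264499302539809 0.0178063569980275 0.0025617267664157914 ang 28.34363357083664
scene 0.012 21.791242506590127
scene 0.02 35.65293410184065
top 0.012 27.61743197575181
top 0.02 24.53313319524208
gear (0.47962310910224915, -0.24246746301651) 0.04272956773638725 [ 0.47913279 -0.2429991   0.04152603]
[[158 158 160 158 160 163 159 156 135 114  80  64  42  33  30]
 [158 157 163 161 163 158 157 138 106  72  43  43  40  38  36]
 [161 159 156 157 153 156 146 121  78  42  39  32  36  38  41]
 [160 161 159 158 143 124 112  76  42  34  26  43  38  35  32]
 [158 163 159 151 140 110  93  57  35  28  30  28  27  20  31]
 [157 156 150 143 131 133 121  89  49  32  14   7  15  15  32]
 [157 158 156 122 112 131 130  98  64  40  16  22  60  56  43]
 [156 160 151 121  85  99  93  82  70  56  28  54 114 133  94]
 [161 157 150 120  85  55  48  53  62  50  29  81 149 167 147]
 [160 152 138 108  67  34  18  17  31  27  26  66 135 159 161]
 [157 155 120  85  49  27  21  14  18   4   6  43  87 140 162]
 [158 150 118  81  60  32  24  18   5   6  22  33  65 139 161]
 [157 136 102  68  60  40  14  24  24   9  20  33  58 118 155]
 [154 130  87  69  46  29  19  10  16   0  16  29  34  80 147]]
```

```bash
cat >> m.py <<'E'
print('-----')
g=T.min(2).astype(float)
uv=[(308.5,203.4)];a=onz('top',uv,.012)[0];d=a[:2]-q[:2];print('rim mark',a,np.hypot(*d),np.degrees(np.arctan2(d[1],d[0])))
# boss hull top in top view: bore hole centroid; pink gear, jars
pk=cv2.inRange(hsv,(160,60,60),(179,255,255));ys,xs=np.nonzero(pk);print('pink',onz('top',[(xs.mean(),ys.mean())],.015),np.ptp(xs),np.ptp(ys))
print('jars',onz('top',[(347,159),(371,180)],.061)[:,:2].tolist())
print('blue scene base check', proj('scene',[[q[0],q[1],0.048]]),proj('top',[[q[0],q[1],0.048]]))
kp=[(182.3,177.8)];pv=[(189,203.9)]
for nm,uv,hh in(('knob',kp,.0625),('pivot',pv,.028)):
    d=onplane('top',uv,P+hh*N,N)[0]-P-hh*N;print(nm,d@U,d@yd)
E
python3 m.py|sed -n '/-----/,$p'
python3 - <<'E'
import cv2,numpy as np
b=cv2.imread('pics/t0.png');a=cv2.imread('pics/s0.png')
f=lambda im,x,y,w,h:cv2.resize(im[y:y+h,x:x+w],(400,400),interpolation=cv2.INTER_CUBIC)
cv2.imwrite('pics/c1.png',np.hstack([f(b,300,189,42,42),f(b,195,167,32,32)]))
E
```

```text
-----
rim mark [ 0.49952283 -0.20476122  0.012     ] 0.04333462989655424 61.931589272135966
pink [[ 0.46139995 -0.11241774  0.015     ]] 28 28
jars [[0.6280406035520741, -0.3188771816086359], [0.5631471323254327, -0.388572087099293]]
blue scene base check [[285.73223224 244.57112792]] [[322.90001375 209.55188982]]
knob 0.09446930693234012 0.019531613463597674
pivot 0.04029448222388344 0.08032588469915299
```

View pics/c1.png

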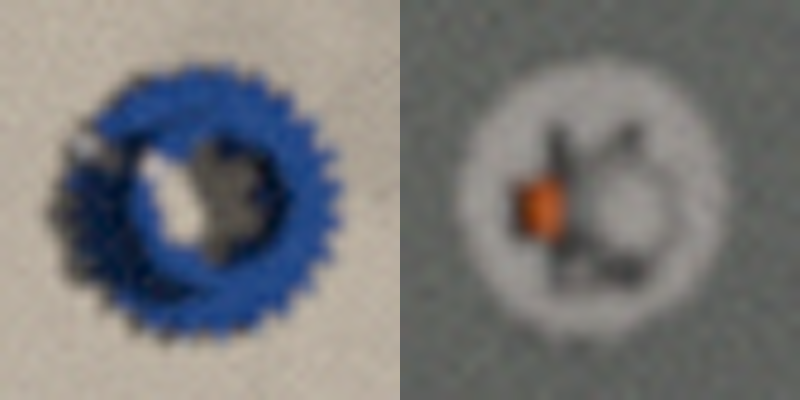

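Gear at (0.479, −0.243), slot azimuth about 60°. Hub seat about (0.568, 0.091, 0.073), drive yaw about 66°, hub angle about 25°, keeper about 0.73 rad. Moving to above the gear.

>>> play_rows(jaw=[-1, -1, -1, -1, -1, -1, -1, -1], dp=[[0.01, -0.045, 0.01], [0.02, -0.09, 0.02], [0.03, -0.135, 0.02], [0.04, -0.18, 0.02], [0.05, -0.225, 0.02], [0.07, -0.27, 0.02], [0.08, -0.315, 0.02], [0.1, -0.36, 0.02]], yaw=[5, 10, 15, 20, 25, 30, 35, 41.7])

```text
t: 0.9
tcp_pos: [0.3781, 0.1986, 0.2264]
ee_rot: [[-0.966, -0.257, -0.002], [-0.257, 0.966, -0.002], [0.002, -0.002, -1.0]]
ft_force: [1.1, 0.6, -0.2]
gripper_width: 0.0854
```

>>> play_rows(jaw=[-0.8, -0.7, -0.7, -0.7, -0.7, -0.7, -0.7, -0.7], dp=[[0.01, -0.045, 0], [0.02, -0.09, 0], [0.04, -0.135, 0], [0.05, -0.18, 0], [0.06, -0.225, -0.02], [0.08, -0.27, -0.04], [0.09, -0.315, -0.07], [0.1, -0.36, -0.09]], yaw=[0, 0, 0, 0, 0, 0, 0, 0])

```text
t: 1.7
tcp_pos: [0.4761, -0.1553, 0.1385]
ee_rot: [[-0.967, -0.257, -0.003], [-0.257, 0.967, -0.001], [0.003, -0.001, -1.0]]
ft_force: [0.7, 1.2, 0.6]
gripper_width: 0.073
```

>>> play_rows(jaw=[-0.7, -0.7, -0.7, -0.7, -0.7, -0.7, -0.7, -0.7], dp=[[0.003, -0.045, 0], [0.003, -0.088, 0], [0.003, -0.088, -0.02], [0.003, -0.088, -0.05], [0.003, -0.088, -0.07], [0.003, -0.088, -0.08], [0.003, -0.088, -0.08], [0.003, -0.088, -0.08]], yaw=[0, 0, 0, 0, 0, 0, 0, 0])

```text
t: 2.5
tcp_pos: [0.4794, -0.2434, 0.0588]
ee_rot: [[-0.966, -0.257, -0.002], [-0.257, 0.966, -0.002], [0.003, -0.001, -1.0]]
ft_force: [0.2, -0.1, 0.8]
gripper_width: 0.0728
```

Run:
```python
from h import *
b=snap('top','t1.png');a=snap('scene','s1.png')
f=lambda im,x,y,w,h:cv2.resize(im[y:y+h,x:x+w],(400,400),interpolation=cv2.INTER_CUBIC)
cv2.imwrite('pics/c2.png',np.hstack([f(b,285,170,75,75),f(a,245,210,75,75)])[...,::-1])
```

```text
(no output)
```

View pics/c2.png

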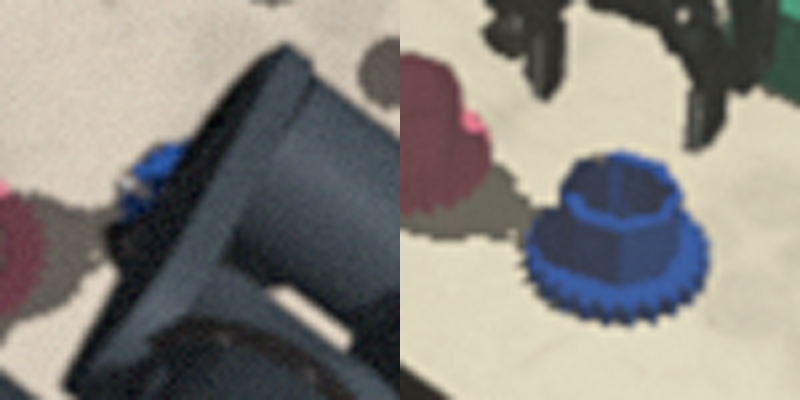

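The open fingers straddle the gear, with tips at crop (545,95) and (697,145) and the boss centred under their midpoint. Going down and gripping.

>>> play_rows(jaw=[-0.7, -0.7, -0.7, -0.7, 0.2, 0.6, 0.8, 0.8], dp=[[0, 0, -0.015], [0, 0, -0.03], [0, 0, -0.044], [0, 0, -0.044], [0, 0, -0.044], [0, 0, -0.044], [0, 0, -0.044], [0, 0, -0.044]], yaw=[0, 0, 0, 0, 0, 0, 0, 0], squeeze=30)

```text
t: 3.4
tcp_pos: [0.4803, -0.2439, 0.0164]
ee_rot: [[-0.966, -0.257, 0.0], [-0.257, 0.966, -0.004], [0.001, -0.004, -1.0]]
ft_force: [-0.7, 0.6, 5.5]
gripper_width: 0.0551
```

>>> play_rows(jaw=[0.8, 0.8, 0.8, 0.8, 0.8, 0.8, 0.8, 0.8], dp=[[0, 0, 0], [0, 0, 0], [0, 0, 0.03], [0, 0, 0.07], [0, 0, 0.12], [0.0, 0.0, 0.16], [0.0, 0.0, 0.18], [0.0, 0.0, 0.18]], yaw=[0, 0, 0, 0, 0, 0, 0, 0])

```text
t: 4.2
tcp_pos: [0.482, -0.2453, 0.1993]
ee_rot: [[-0.966, -0.257, 0.006], [-0.257, 0.966, -0.008], [-0.004, -0.009, -1.0]]
ft_force: [-0.0, -0.2, -1.3]
gripper_width: 0.0547
```

Gear gripped (55 mm) and lifted. Carrying it to above the hub tip and turning it +31°.

>>> play_rows(jaw=[0.8, 0.8, 0.8, 0.8, 0.8, 0.8, 0.8, 0.8], dp=[[0.01, 0.035, 0], [0.02, 0.075, 0], [0.03, 0.115, 0], [0.04, 0.155, 0], [0.05, 0.195, 0], [0.06, 0.235, 0], [0.07, 0.27, 0], [0.075, 0.3, 0]], yaw=[4, 8, 12, 16, 20, 24, 28, 31])

```text
t: 5.0
tcp_pos: [0.5561, 0.0569, 0.1967]
ee_rot: [[-0.694, -0.72, 0.005], [-0.72, 0.694, -0.003], [-0.001, -0.006, -1.0]]
ft_force: [-0.4, 0.3, -2.3]
gripper_width: 0.0548
```

>>> play_rows(jaw=[0.8, 0.8, 0.8, 0.8, 0.8, 0.8, 0.8, 0.8], dp=[[0.003, 0.01, 0], [0.005, 0.02, -0.01], [0.006, 0.024, -0.02], [0.006, 0.024, -0.03], [0.006, 0.024, -0.04], [0.006, 0.024, -0.04], [0.006, 0.024, -0.04], [0.006, 0.024, -0.04]], yaw=[0, 0, 0, 0, 0, 0, 0, 0])

```text
t: 5.8
tcp_pos: [0.5626, 0.0804, 0.1571]
ee_rot: [[-0.694, -0.72, 0.006], [-0.72, 0.694, -0.003], [-0.002, -0.007, -1.0]]
ft_force: [0.0, 0.3, -2.7]
gripper_width: 0.0545
```

Run:
```python
from h import *
a=snap('scene','s2.png');b=snap('top','t2.png');print(r.get_obs()['tcp_pos'],r.get_obs()['joint_pos'])
f=lambda im,x,y,w,h:cv2.resize(im[y:y+h,x:x+w],(400,400),interpolation=cv2.INTER_CUBIC)
cv2.imwrite('pics/c3.png',np.hstack([f(a,180,120,80,80),f(b,160,135,90,90)])[...,::-1])
print(proj('scene',[[.568,.091,.073],[.562,.077,.106]]))
```

```text
[0.56255911 0.0806191  0.15728173] [-0.05251451  0.51305405  1.63255551 -0.00359659  0.98905935 -2.42535375]
[[223.06673876 175.0801603 ]
 [224.39811615 168.2346959 ]]
```

View pics/c3.png

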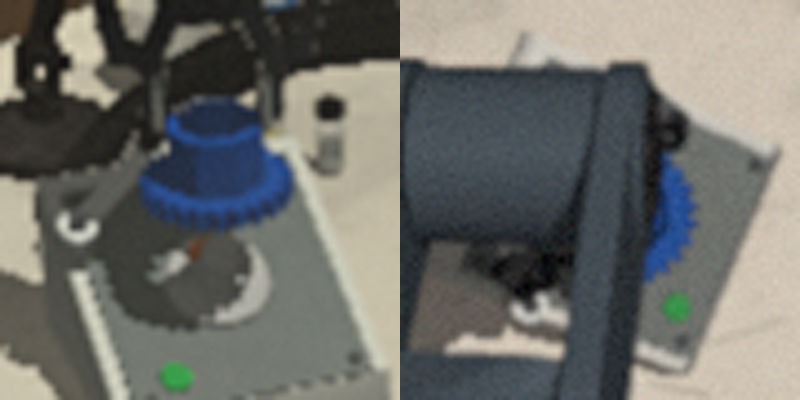

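The gear is held above the hub, with its base about 35 mm over the tip and lined up in the scene view. Lowering until it touches.

>>> play_rows(jaw=[0.8, 0.8, 0.8, 0.8, 0.8, 0.8, 0.8, 0.8], dp=[[0, -0.002, -0.01], [0, -0.002, -0.02], [0, -0.002, -0.03], [0, -0.002, -0.036], [0, -0.002, -0.04], [0, -0.002, -0.042], [0, -0.002, -0.044], [0, -0.002, -0.044]], yaw=[0, 0, 0, 0, 0, 0, 0, 0], squeeze=20)

```text
t: 6.7
tcp_pos: [0.5626, 0.0791, 0.1133]
ee_rot: [[-0.694, -0.72, 0.007], [-0.72, 0.694, -0.002], [-0.003, -0.007, -1.0]]
ft_force: [0.7, 2.4, -0.8]
gripper_width: 0.0546
```

>>> play_rows(jaw=[0.8, 0.8, 0.8, 0.8, 0.8, 0.8, 0.8, 0.8], dp=[[-0.001, -0.002, -0.002], [-0.001, -0.004, -0.004], [-0.002, -0.006, -0.006], [-0.003, -0.008, -0.008], [-0.004, -0.009, -0.009], [-0.005, -0.011, -0.01], [-0.005, -0.011, -0.01], [-0.005, -0.011, -0.01]], yaw=[0, 0, 0, 0, 0, 0, 0, 0])

```text
t: 7.5
tcp_pos: [0.556, 0.0692, 0.1032]
ee_rot: [[-0.694, -0.72, 0.004], [-0.72, 0.694, -0.001], [-0.002, -0.003, -1.0]]
ft_force: [-1.8, 6.4, 0.4]
gripper_width: 0.0552
```

Run:
```python
from h import *
a=snap('scene','s3.png')
f=lambda im,x,y,w,h:cv2.resize(im[y:y+h,x:x+w],(500,500),interpolation=cv2.INTER_CUBIC)
cv2.imwrite('pics/c4.png',f(a,185,130,70,70)[...,::-1])
```

```text
(no output)
```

View pics/c4.png

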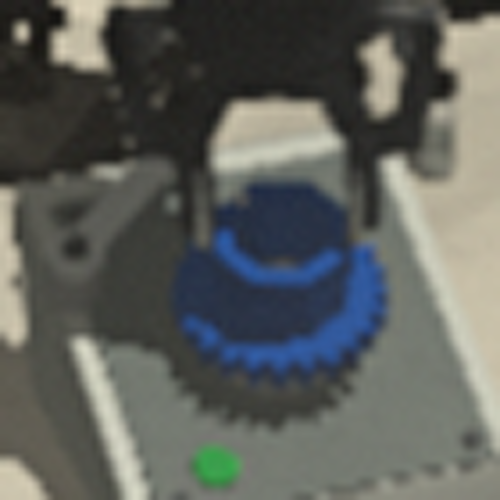

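The gear has tilted with the hub and sits over it, its boss between the fingers. Loosening the jaws slightly and wiggling the gear so it can find its slot.

>>> play_rows(jaw=[-0.4, -0.4, -0.4, -0.4, -0.4, -0.4, -0.4, -0.4], dp=[[0, 0, 0], [0, 0, 0], [0, 0, 0], [0, 0, 0], [0, 0, 0], [0, 0, 0], [0, 0, 0], [0, 0, 0]], yaw=[0, 0, 0, 0, 0, 0, 0, 0])

```text
t: 8.35
tcp_pos: [0.556, 0.0692, 0.1032]
ee_rot: [[-0.694, -0.72, 0.004], [-0.72, 0.694, -0.001], [-0.002, -0.003, -1.0]]
ft_force: [0.5, -0.9, -0.4]
gripper_width: 0.0594
```

```bash
cat > b.py <<'E'
from h import *
import sys
def blue(f):
    im=cv2.imread('pics/'+f);m=cv2.inRange(cv2.cvtColor(im,cv2.COLOR_BGR2HSV),(100,110,30),(130,255,255));m[:130]=0;m[205:]=0;m[:,:195]=0;m[:,245:]=0
    n,l,st,c=cv2.connectedComponentsWithStats(m);i=1+st[1:,4].argmax();return st[i],c[i].round(1)
if __name__=='__main__':
    snap('scene',sys.argv[1]);print(blue('s3.png'),blue(sys.argv[1]))
    P=np.array([.568,.091,.0733]);N=np.array([-.172,-.386,.906])
    w=np.array([.923,-.384,0])  # right
    for h in(0,.02): print(h,proj('scene',[P+N*h, P+N*(h+.006)-.0455*np.cross(w,N)*-1,P+N*(h+.006)-.0455*np.cross(w,N)]).round(1).tolist())
E
python3 b.py s4.png
```

```text
(array([210, 159,  29,  24, 294], dtype=int32), array([225.1, 172.2])) (array([209, 163,  29,  24, 270], dtype=int32), array([224.4, 176.7]))
0 [[223.1, 175.0], [228.2, 186.0], [218.5, 162.2]]
0.02 [[223.8, 171.3], [228.9, 182.3], [219.2, 158.4]]
```

The gear dropped about 4 px, which matches 20 mm, so it appears to be home. Opening, lifting and checking.

>>> play_rows(jaw=[-0.7, -0.7, -0.7, -0.7, -0.7, -0.7, -0.7, -0.7], dp=[[0, 0, 0], [0, 0, 0.0], [0, 0, 0.02], [0, 0, 0.05], [0, 0, 0.08], [0, 0, 0.12], [0, 0, 0.16], [0, 0, 0.16]], yaw=[0, 0, 0, 0, 0, 0, 0, 0])

```text
t: 9.2
tcp_pos: [0.56, 0.0691, 0.2694]
ee_rot: [[-0.694, -0.72, 0.017], [-0.72, 0.694, -0.002], [-0.011, -0.014, -1.0]]
ft_force: [1.0, -0.1, -0.2]
gripper_width: 0.0722
```

>>> play_rows(jaw=[1, 1, 1, 1, 1, 1, 1, 1], dp=[[0, -0.04, 0], [0, -0.08, 0.0], [0, -0.12, 0], [0, -0.16, 0], [0, -0.2, 0], [0, -0.23, 0], [0, -0.25, 0], [0, -0.25, 0]], yaw=[0, 0, 0, 0, 0, 0, 0, 0])

```text
t: 10.0
tcp_pos: [0.5631, -0.1768, 0.2685]
ee_rot: [[-0.703, -0.711, 0.013], [-0.711, 0.703, -0.009], [-0.003, -0.015, -1.0]]
ft_force: [-0.4, 0.9, -1.0]
gripper_width: 0.0001
```

```bash
python3 b.py s5.png
python3 - <<'E'
from h import *
b=snap('top','t5.png');a=cv2.imread('pics/s5.png')[...,::-1]
f=lambda im,x,y,w,h:cv2.resize(im[y:y+h,x:x+w],(400,400),interpolation=cv2.INTER_CUBIC)
cv2.imwrite('pics/c5.png',np.hstack([f(a,185,130,75,75),f(b,160,140,80,80)])[...,::-1])
E
```

```text
(array([210, 159,  29,  24, 294], dtype=int32), array([225.1, 172.2])) (array([221, 159,  17,  27, 168], dtype=int32), array([231.2, 172.4]))
0 [[223.1, 175.0], [228.2, 186.0], [218.5, 162.2]]
0.02 [[223.8, 171.3], [228.9, 182.3], [219.2, 158.4]]
```

View pics/c5.png

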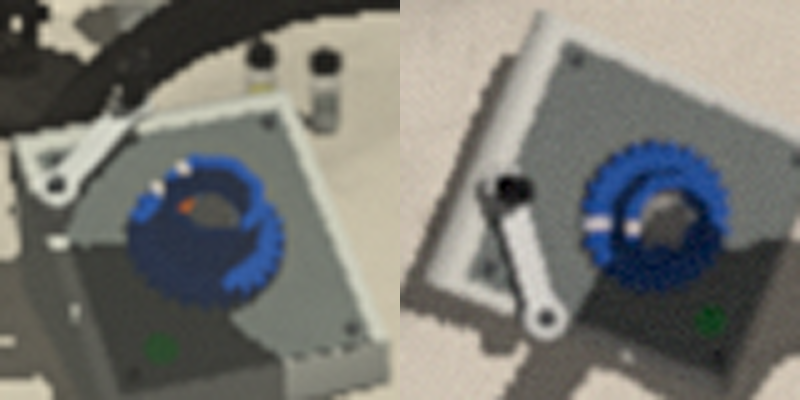

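```bash
cat > g.py <<'E'
from h import *
import sys
def rim(n,f,box):
    im=cv2.imread('pics/'+f).astype(int);m=((im[...,0]-im[...,2]>25)).astype(np.uint8);x0,y0,x1,y1=box
    k=m*0;k[y0:y1,x0:x1]=m[y0:y1,x0:x1]
    nn,l,st,c=cv2.connectedComponentsWithStats(k,connectivity=8);i=1+st[1:,4].argmax()
    k=(l==i).astype(np.uint8);h=cv2.convexHull(np.vstack(cv2.findContours(k,0,1)[0]));return h.reshape(-1,2),st[i]
P=np.array([.568,.091,.0733]);N=np.array([-.172,-.386,.906])
hT,sT=rim('top',sys.argv[2],(190,155,235,205));hS,sS=rim('scene',sys.argv[1],(200,140,245,195))
print(sT,sS)
# for h of rim mid-plane, centre from each view; consistent h is where they agree
U=np.array([.370,.827,.4226]);Y=np.array([-.913,.4076,0])
for h in np.arange(0,.036,.005):
    o=[]
    for n,hh in(('top',hT),('scene',hS)):
        X=onplane(n,hh,P+(h+.006)*N,N)-P; X=np.c_[X@U,X@Y]
        (cx,cy),rr=cv2.minEnclosingCircle(X.astype(np.float32)); o+=[cx*1e3,cy*1e3,rr*1e3]
    print(round(h,3),np.round(o,1))
E
python3 g.py s5.png t5.png
```

```text
[196 168  31  31 588] [209 159  30  28 467]
0.0 [-2.7  0.6 46.7  6.6 -4.  51.9]
0.005 [-1.2  0.7 46.5  3.5 -2.4 51.6]
0.01 [ 0.2  0.8 46.3  0.3 -0.8 51.4]
0.015 [ 1.7  0.9 46.1 -2.9  0.7 51.2]
0.02 [ 3.1  1.  45.8 -6.   2.3 51. ]
0.025 [ 4.6  1.1 45.6 -9.2  3.9 50.8]
0.03 [  6.    1.2  45.4 -12.4   5.4  50.6]
0.035 [  7.5   1.3  45.2 -15.5   7.   50.3]
```

```bash
cat >> g.py <<'E'
from scipy.optimize import least_squares
print('lower fit (near-side base edge)')
w=hS[hS[:,1]>hS[:,1].min()+.5*np.ptp(hS[:,1])]
for h in np.arange(0,.025,.005):
    X=onplane('scene',w,P+h*N,N)-P;X=np.c_[X@U,X@Y]
    q=least_squares(lambda p:np.hypot(*(X-p).T)-.0455,[0,0]).x
    X=onplane('top',hT,P+(h+.006)*N,N)-P;X=np.c_[X@U,X@Y]
    qt=least_squares(lambda p:np.hypot(*(X-p).T)-.0455,[0,0]).x
    print(round(h,3),np.round(q*1e3,1),np.round(qt*1e3,1))
E
python3 g.py s5.png t5.png|sed -n '/lower/,$p'
```

```text
lower fit (near-side base edge)
0.0 [ 4.7 -2.6] [-1.9 -0.5]
0.005 [ 1.8 -1.1] [-0.5 -0.4]
0.01 [-1.1  0.4] [ 0.9 -0.3]
0.015 [-4.  2.] [ 2.4 -0.2]
0.02 [-6.9  3.5] [ 3.8 -0.1]
```

The slot mark lines up with orange, but the image height estimate (8 ± 8 mm) doesn't settle whether the gear is home. I'll check by touch: the shut fingertips on the boss top should meet it near z 0.12 if seated, or near 0.14 if not.

>>> play_rows(jaw=[1, 1, 1, 1, 1, 1, 1, 1], dp=[[0.005, 0.045, 0], [0.01, 0.09, 0.0], [0.015, 0.135, 0], [0.017, 0.18, 0], [0.017, 0.215, -0.02], [0.017, 0.237, -0.06], [0.017, 0.237, -0.1], [0.017, 0.237, -0.11]], yaw=[0, 0, 0, 0, 0, 0, 0, 0])

```text
t: 10.9
tcp_pos: [0.5751, 0.066, 0.1548]
ee_rot: [[-0.698, -0.716, 0.003], [-0.716, 0.698, -0.006], [0.003, -0.006, -1.0]]
ft_force: [0.1, -0.6, -0.5]
gripper_width: 0.0001
```

>>> play_rows(jaw=[1, 1, 1, 1, 1, 1, 1, 1], dp=[[0, 0, -0.004], [0, 0, -0.008], [0, 0, -0.012], [0, 0, -0.016], [0, 0, -0.02], [0, 0, -0.024], [0, 0, -0.026], [0, 0, -0.026]], yaw=[0, 0, 0, 0, 0, 0, 0, 0])

```text
t: 11.7
tcp_pos: [0.5749, 0.0659, 0.1285]
ee_rot: [[-0.698, -0.716, 0.002], [-0.716, 0.698, -0.006], [0.003, -0.006, -1.0]]
ft_force: [0.0, 0.3, -0.0]
gripper_width: -0.0002
```

>>> play_rows(jaw=[1, 1, 1, 1, 1, 1, 1, 1], dp=[[0.006, -0.003, 0], [0.006, -0.003, -0.002], [0.006, -0.003, -0.004], [0.006, -0.003, -0.006], [0.006, -0.003, -0.008], [0.006, -0.003, -0.01], [0.006, -0.003, -0.01], [0.006, -0.003, -0.01]], yaw=[0, 0, 0, 0, 0, 0, 0, 0])

```text
t: 12.5
tcp_pos: [0.5808, 0.063, 0.1184]
ee_rot: [[-0.698, -0.716, 0.002], [-0.716, 0.698, -0.006], [0.003, -0.006, -1.0]]
ft_force: [-0.1, -0.1, 0.2]
gripper_width: 0.0001
```

>>> play_rows(jaw=[1, 1, 1, 1, 1, 1, 1, 1], dp=[[0, 0, -0.001], [0, 0, -0.002], [0, 0, -0.003], [0, 0, -0.004], [0, 0, -0.005], [0, 0, -0.006], [0, 0, -0.007], [0, 0, -0.007]], yaw=[0, 0, 0, 0, 0, 0, 0, 0])

```text
t: 13.3
tcp_pos: [0.5807, 0.063, 0.1112]
ee_rot: [[-0.698, -0.716, 0.001], [-0.716, 0.698, -0.006], [0.004, -0.005, -1.0]]
ft_force: [0.2, 0.8, 0.3]
gripper_width: 0.0001
```

Run:
```python
from h import *
b=snap('top','t6.png');a=snap('scene','s6.png')
print(proj('scene',[[.5807,.063,.1112]]),proj('top',[[.5807,.063,.1112]]))
f=lambda im,x,y,w,h:cv2.resize(im[y:y+h,x:x+w],(400,400),interpolation=cv2.INTER_CUBIC)
cv2.imwrite('pics/c6.png',np.hstack([f(a,195,140,60,60),f(b,160,140,80,80)])[...,::-1])
```

```text
[[232.08969925 166.16003477]] [[217.81065616 176.57277101]]
```

View pics/c6.png

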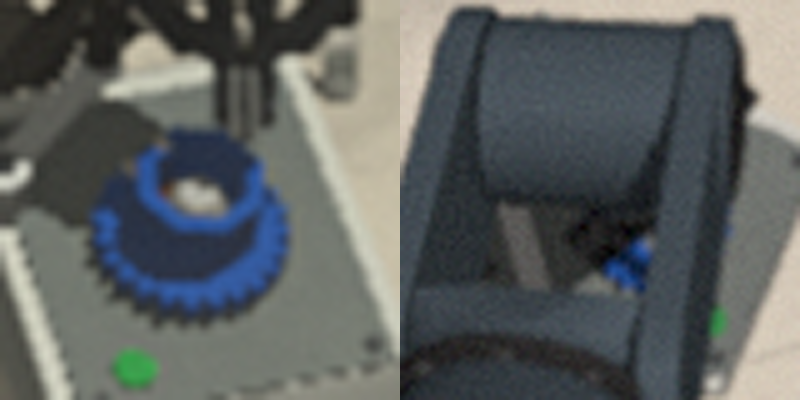

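The finger tips (crop ~(245,135)) went behind the boss, so they missed it. The hub tip shows near the top of the bore (crop (197,190), 5 mm off the boss centre), which means the gear is seated: unseated it would be about 21 mm off. I'll still press on the boss ring once to confirm it is flush.

>>> play_rows(jaw=[1, 1, 1, 1, 1, 1, 1, 1], dp=[[0, 0, 0.018], [-0.008, 0.003, 0.018], [-0.008, 0.003, 0.014], [-0.008, 0.003, 0.011], [-0.008, 0.003, 0.008], [-0.008, 0.003, 0.006], [-0.008, 0.003, 0.004], [-0.008, 0.003, 0.003]], yaw=[0, 0, 0, 0, 0, 0, 0, 0])

```text
t: 14.2
tcp_pos: [0.5727, 0.0659, 0.1139]
ee_rot: [[-0.698, -0.716, 0.001], [-0.716, 0.698, -0.006], [0.004, -0.005, -1.0]]
ft_force: [-0.1, 0.2, -0.0]
gripper_width: 0.0003
```

>>> play_rows(jaw=[1, 1, 1, 1, 1, 1, 1, 1], dp=[[0, 0, 0.014], [0.004, -0.002, 0.014], [0.004, -0.002, 0.009], [0.004, -0.002, 0.005], [0.004, -0.002, 0.002], [0.004, -0.002, 0.0], [0.004, -0.002, -0.002], [0.004, -0.002, -0.003]], yaw=[0, 0, 0, 0, 0, 0, 0, 0])

```text
t: 15.0
tcp_pos: [0.5766, 0.064, 0.1105]
ee_rot: [[-0.698, -0.716, 0.001], [-0.716, 0.698, -0.006], [0.004, -0.005, -1.0]]
ft_force: [0.2, 0.0, -1.1]
gripper_width: -0.0
```

Run:
```python
from h import *
P=np.array([.568,.091,.0733]);N=np.array([-.172,-.386,.906]);U=np.array([.370,.827,.4226]);Y=np.array([-.913,.4076,0])
for h in(.04,.048,.068):
    d=onplane('scene',[(225.3,167)],P+h*N,N)[0]-P;print(h,d@U,d@Y,'ring target -Y',P+d-d@N*N*0-.0245*Y)
t=np.array([.5766,.064,.1105])-P;print('tcp in hub frame',t@U,t@Y,t@N)
b=snap('top','t7.png');a=snap('scene','s7.png')
f=lambda im,x,y,w,h:cv2.resize(im[y:y+h,x:x+w],(600,600),interpolation=cv2.INTER_CUBIC)
cv2.imwrite('pics/c7.png',f(a,200,145,50,50)[...,::-1])
print(proj('scene',[P+.048*N+.028*v for v in(Y,-Y,U,-U)]).round(1).tolist())
```

```text
0.04 0.0011982717843618024 -0.003010702505631278 ring target -Y [0.58666918 0.06534113 0.11004471]
0.048 -0.003970443857004023 -0.0004361398834804422 ring target -Y [0.58103014 0.0590264  0.11510864]
0.068 -0.01689223296041866 0.006000266671896486 ring target -Y [0.56693252 0.04323956 0.12776848]
tcp in hub frame -0.0034262799999999786 -0.018857000000000047 0.04264599999999999
[[215.8, 167.7], [233.6, 164.2], [222.0, 158.6], [227.6, 173.5]]
```

View pics/c7.png

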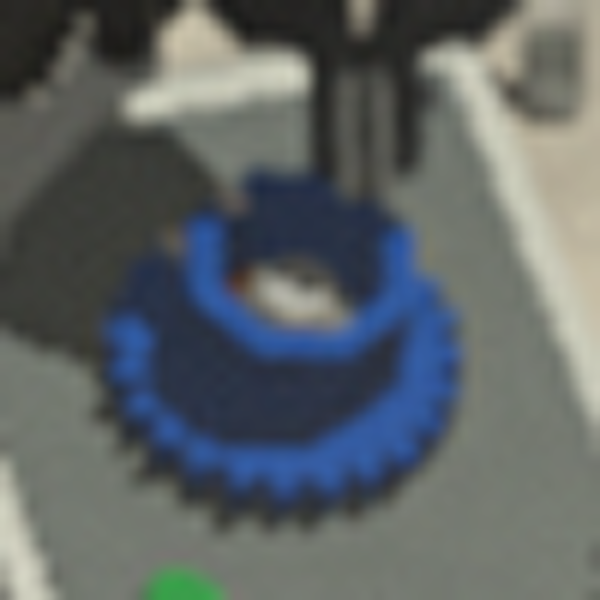

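The boss centre fits the seated height (offset under 4 mm at h = 48, but 18 mm at h = 68). Pressing a little further down to feel for contact.

>>> play_rows(jaw=[1, 1, 1, 1, 1, 1, 1, 1], dp=[[0, 0, -0.001], [0, 0, -0.001], [0, 0, -0.002], [0, 0, -0.002], [0, 0, -0.003], [0, 0, -0.003], [0, 0, -0.004], [0, 0, -0.004]], yaw=[0, 0, 0, 0, 0, 0, 0, 0])

```text
t: 15.9
tcp_pos: [0.5765, 0.0639, 0.1065]
ee_rot: [[-0.698, -0.716, 0.001], [-0.716, 0.698, -0.006], [0.004, -0.005, -1.0]]
ft_force: [0.5, 1.2, -1.0]
gripper_width: 0.0
```

Run:
```python
from h import *
y=np.array([-.257,.966,0]);c=np.array([.4794,-.2434,0])
for z in(.0588,.068,.078,.088): print(z,proj('scene',[c+[0,0,z]+.045*y,c+[0,0,z]-.045*y]).round(1).tolist())
# finger tip in c6/s7: row profile along predicted column
a=cv2.imread('pics/s7.png')
print(proj('scene',[[.5766,.064,z] for z in(.1105,.12,.13,.14)]).round(1).tolist())
print(a[150:172,226:236].sum(2)//3)
```

```text
0.0588 [[270.6, 235.8], [302.1, 247.1]]
0.068 [[270.6, 233.1], [302.3, 244.3]]
0.078 [[270.7, 230.0], [302.6, 241.2]]
0.088 [[270.8, 227.0], [302.8, 238.1]]
[[230.9, 166.7], [230.8, 164.0], [230.7, 161.1], [230.6, 158.2]]
[[ 46  38  50  48  47  54  46  39  66 126]
 [ 53  43  70  70  62  72  59  41  56  87]
 [ 47  49  80  81  64  80  72  40  45  66]
 [ 43  49  79  79  62  85  77  42  45  64]
 [ 47  49  83  79  62  83  77  40  51  83]
 [ 46  51  81  80  58  81  79  42  54  93]
 [ 50  50  80  78  58  82  80  46  53  91]
 [ 48  47  77  82  62  82  80  49  56  96]
 [ 50  45  75  84  67  79  80  49  65 100]
 [ 48  46  77  86  66  81  88  75  89 107]
 [ 50  57  77  81  64  80  98 104 109 114]
 [ 54  55  66  68  59  75 101 115 116 114]
 [ 52  50  55  55  51  63  87 107 115 116]
 [ 52  53  52  52  52  54  65  92 113 116]
 [ 52  52  54  54  51  57  73  92 112 115]
 [ 52  52  53  50  53  64  86  97 111 117]
 [ 60  55  53  52  50  63  86 100 111 116]
 [ 74  64  53  52  53  62  87  99 110 114]
 [ 84  80  59  51  51  64  85  98 103 105]
 [138 114  69  56  54  72  94  99 100  94]
 [160 136  99  76  76  91 100  96  94  90]
 [131 129 121 106  95  98  93  83  87  95]]
```

The images put the real fingertips about 20 mm above the reported TCP, so contact should come about 20 mm lower than I assumed. Continuing down.

>>> play_rows(jaw=[1, 1, 1, 1, 1, 1, 1, 1], dp=[[0, 0, -0.001], [0, 0, -0.002], [0, 0, -0.003], [0, 0, -0.004], [0, 0, -0.005], [0, 0, -0.006], [0, 0, -0.007], [0, 0, -0.007]], yaw=[0, 0, 0, 0, 0, 0, 0, 0])

```text
t: 16.7
tcp_pos: [0.5764, 0.064, 0.0994]
ee_rot: [[-0.698, -0.716, 0.0], [-0.716, 0.698, -0.006], [0.004, -0.005, -1.0]]
ft_force: [-0.6, 0.2, -0.4]
gripper_width: -0.0
```

>>> play_rows(jaw=[1, 1, 1, 1, 1, 1, 1, 1], dp=[[0, 0, -0.001], [0, 0, -0.002], [0, 0, -0.003], [0, 0, -0.004], [0, 0, -0.005], [0, 0, -0.006], [0, 0, -0.006], [0, 0, -0.006]], yaw=[0, 0, 0, 0, 0, 0, 0, 0])

```text
t: 17.5
tcp_pos: [0.577, 0.0639, 0.0964]
ee_rot: [[-0.698, -0.716, 0.003], [-0.716, 0.698, -0.007], [0.003, -0.006, -1.0]]
ft_force: [-3.8, -0.1, 17.0]
gripper_width: -0.0003
```

Run:
```python
from h import *
a=snap('scene','s8.png')
f=lambda im,x,y,w,h:cv2.resize(im[y:y+h,x:x+w],(600,600),interpolation=cv2.INTER_CUBIC)
cv2.imwrite('pics/c8.png',np.clip(f(a,200,145,50,50).astype(float)*1.8,0,255).astype(np.uint8)[...,::-1])
```

```text
(no output)
```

View pics/c8.png

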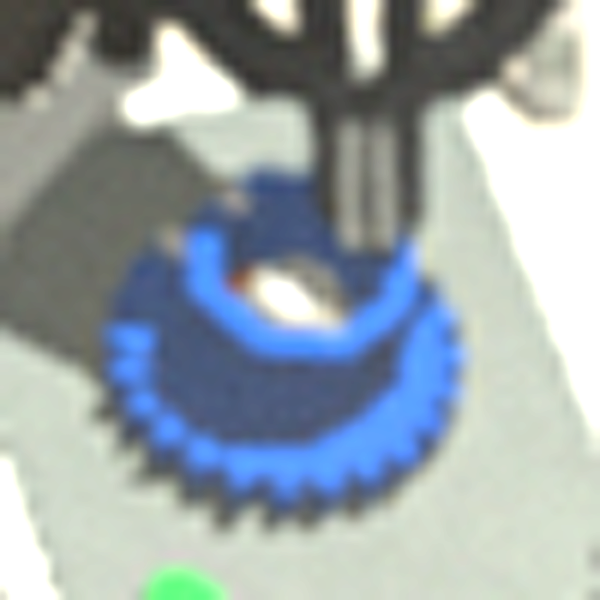

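The tips press on the boss top (crop (370,245)) with 17 N, and contact came at the seated height, so the gear is flush. Next I plan the keeper push, allowing for the 20 mm tip offset.

Run:
```python
import numpy as np
P=np.array([.568,.091,.0733]);N=np.array([-.172,-.386,.906]);U=np.array([.370,.827,.4226]);Y=np.array([-.913,.4076,0])
pv=np.array([.041,.079])
def w(ps,d,h=.042): 
    k=pv+.078*np.array([np.sin(ps),-np.cos(ps)])+d*np.array([np.cos(ps),np.sin(ps)])
    return P+k[0]*U+k[1]*Y+h*N-[0,0,.020]
print('app',w(.73,.04).round(4))
for ps in(.73,.65,.55,.45,.35,.25,.15,.05,0,-.05):print(ps,w(ps,.019).round(4).tolist())
```

```text
app [0.5628 0.1957 0.1433]
0.73 [0.5698, 0.1771, 0.1366]
0.65 [0.5731, 0.1718, 0.135]
0.55 [0.5765, 0.165, 0.1328]
0.45 [0.5793, 0.1578, 0.1302]
0.35 [0.5813, 0.1506, 0.1275]
0.25 [0.5825, 0.1432, 0.1246]
0.15 [0.5829, 0.1358, 0.1215]
0.05 [0.5825, 0.1284, 0.1183]
0 [0.5821, 0.1248, 0.1167]
-0.05 [0.5814, 0.1212, 0.1151]
```

>>> play_rows(jaw=[1, 1, 1, 1, 1, 1, 1, 1], dp=[[0, 0, 0.03], [0, 0, 0.07], [0, 0, 0.11], [0, 0, 0.14], [0, 0, 0.14], [0, 0.03, 0.14], [0, 0.08, 0.14], [-0.005, 0.12, 0.14]], yaw=[-4, -8, -14, -20, -27, -34, -41, -47])

```text
t: 18.35
tcp_pos: [0.5725, 0.1854, 0.2365]
ee_rot: [[-1.0, 0.028, -0.002], [0.028, 1.0, -0.006], [0.002, -0.006, -1.0]]
ft_force: [0.5, 0.2, 0.4]
gripper_width: -0.0002
```

>>> play_rows(jaw=[1, 1, 1, 1, 1, 1, 1, 1], dp=[[-0.01, 0.017, 0], [-0.01, 0.017, -0.02], [-0.01, 0.017, -0.04], [-0.01, 0.017, -0.06], [-0.01, 0.017, -0.08], [-0.01, 0.017, -0.094], [-0.01, 0.017, -0.094], [-0.01, 0.017, -0.094]], yaw=[0, 0, 0, 0, 0, 0, 0, 0])

```text
t: 19.15
tcp_pos: [0.5625, 0.2024, 0.1425]
ee_rot: [[-1.0, 0.027, -0.002], [0.028, 1.0, -0.006], [0.002, -0.006, -1.0]]
ft_force: [0.8, 0.0, -0.0]
gripper_width: -0.0002
```

Run:
```python
from h import *
a=snap('scene','s9.png');b=snap('top','t9.png')
f=lambda im,x,y,w,h:cv2.resize(im[y:y+h,x:x+w],(400,400),interpolation=cv2.INTER_CUBIC)
cv2.imwrite('pics/c9.png',np.hstack([f(a,180,115,80,80),f(b,150,135,80,80)])[...,::-1])
print(proj('scene',[[.5625,.202,.163]]))
```

```text
[[196.53499656 137.67384619]]
```

>>> play_rows(jaw=[1, 1, 1, 1, 1, 1, 1, 1], dp=[[0.004, -0.012, -0.003], [0.007, -0.022, -0.006], [0.008, -0.027, -0.007], [0.01, -0.031, -0.008], [0.012, -0.035, -0.009], [0.014, -0.039, -0.011], [0.016, -0.043, -0.012], [0.018, -0.047, -0.014]], yaw=[0, 0, 0, 0, 0, 0, 0, 0])

```text
t: 20.05
tcp_pos: [0.5813, 0.1554, 0.1294]
ee_rot: [[-1.0, 0.027, -0.0], [0.027, 1.0, -0.005], [0.0, -0.005, -1.0]]
ft_force: [0.2, 1.7, 0.6]
gripper_width: 0.0
```

```bash
cat > k.py <<'E'
from h import *
import sys
a=snap('scene',sys.argv[1]);b=snap('top','t'+sys.argv[1])
# keeper arm: bright low-sat pixels, scene & top near the pivot
for n,im,(x0,y0,x1,y1) in(('scene',a,(186,135,230,178)),('top',b,(165,160,215,215))):
    c=im[y0:y1,x0:x1];m=(c.min(2)>90)&(np.ptp(c.astype(int),axis=2)<25)
    for r_ in range(0,m.shape[0],2): print(y0+r_,''.join('#' if v else '.' for v in m[r_]))
E
python3 k.py k1.png
```

```text
135 .##...#......#..............................
137 ......#........#............................
139 ..........###....#......................###.
141 ..............##....................#.......
143 ................................#...........
145 ............................................
147 ...............................#...........#
149 ...............................#..##########
151 ......................###.....##############
153 .................#...###.....###############
155 ..##########......##..######################
157 ##########################....##############
159 #.#######..############......#####.........#
161 ...#################.....######.###.........
163 #..##############.....########..............
165 .#..####...###......##########..............
167 .#....#######....########...........######..
169 ..............#########............########.
171 ............###########.............#######.
173 ...........###########......................
175 ........##############......................
177 ........##############......................
160 ..................
[... 817 characters left out ...]
.......##.###########...................
192 .................##.############..................
194 .................#..###############...............
196 .................#..#################.............
198 .................##.##################.##.........
200 ................###.##############################
202 ................##################################
204 ...................#####.#########################
206 ....................##############################
208 ..................###..##...######################
210 .................#...######.......################
212 ...............#...#.......#######.....###########
214 ...............#...................######...######
```

A reaction of about 1.7 N in +y means the finger is pushing the knob. Continuing to the stop.

>>> play_rows(jaw=[1, 1, 1, 1, 1, 1, 1, 1], dp=[[0.001, -0.004, -0.002], [0.001, -0.008, -0.003], [0.001, -0.012, -0.005], [0.001, -0.016, -0.006], [0.001, -0.019, -0.008], [0.001, -0.022, -0.009], [0.001, -0.024, -0.01], [0.001, -0.026, -0.011]], yaw=[0, 0, 0, 0, 0, 0, 0, 0])

```text
t: 20.95
tcp_pos: [0.582, 0.1286, 0.118]
ee_rot: [[-1.0, 0.028, -0.001], [0.028, 1.0, -0.006], [0.001, -0.006, -1.0]]
ft_force: [0.1, 0.5, 2.8]
gripper_width: 0.0001
```

>>> play_rows(jaw=[1, 1, 1, 1, 1, 1, 1, 1], dp=[[0, -0.001, 0], [0, -0.002, -0.001], [0, -0.003, -0.001], [0, -0.004, -0.002], [0, -0.004, -0.002], [0, -0.005, -0.002], [0, -0.005, -0.002], [0, -0.005, -0.002]], yaw=[0, 0, 0, 0, 0, 0, 0, 0])

```text
t: 21.75
tcp_pos: [0.582, 0.1236, 0.1159]
ee_rot: [[-1.0, 0.028, -0.001], [0.028, 1.0, -0.006], [0.001, -0.006, -1.0]]
ft_force: [-0.1, 1.0, -0.5]
gripper_width: 0.0001
```

>>> play_rows(jaw=[1, 1, 1, 1, 1, 1, 1, 1], dp=[[0, -0.001, 0], [0, -0.002, -0.001], [-0.001, -0.003, -0.001], [-0.001, -0.004, -0.002], [-0.001, -0.004, -0.002], [-0.002, -0.005, -0.002], [-0.002, -0.005, -0.002], [-0.002, -0.005, -0.002]], yaw=[0, 0, 0, 0, 0, 0, 0, 0])

```text
t: 22.55
tcp_pos: [0.5821, 0.1212, 0.1152]
ee_rot: [[-1.0, 0.029, 0.004], [0.029, 1.0, -0.001], [-0.004, -0.001, -1.0]]
ft_force: [0.4, 9.3, 4.8]
gripper_width: 0.0003
```

Firm stop (9 N, arm held back) at the position predicted for a closed keeper. Backing off, lifting away and making the final check.

>>> play_rows(jaw=[1, 1, 1, 1, 1, 1, 1, 1], dp=[[0.002, 0.006, 0.003], [0.004, 0.015, 0.008], [0.004, 0.02, 0.03], [0.004, 0.02, 0.06], [0.004, 0.02, 0.1], [0.004, 0.02, 0.14], [0.004, 0.02, 0.15], [0.004, 0.02, 0.15]], yaw=[0, 0, 0, 0, 0, 0, 0, 0])

```text
t: 23.35
tcp_pos: [0.5874, 0.1412, 0.2677]
ee_rot: [[-1.0, 0.029, 0.009], [0.029, 1.0, -0.002], [-0.009, -0.002, -1.0]]
ft_force: [-0.2, 0.4, -0.4]
gripper_width: -0.0002
```

>>> play_rows(jaw=[1, 1, 1, 1, 1, 1, 1, 1], dp=[[0, -0.045, 0], [0, -0.09, 0], [0, -0.135, 0], [0, -0.18, 0], [0, -0.225, 0], [0, -0.27, 0], [0, -0.31, 0], [0, -0.33, 0]], yaw=[0, 0, 0, 0, 0, 0, 0, 0])

```text
t: 24.15
tcp_pos: [0.5861, -0.192, 0.2651]
ee_rot: [[-0.999, 0.032, 0.005], [0.032, 0.999, -0.001], [-0.005, -0.001, -1.0]]
ft_force: [1.0, 0.1, 0.5]
gripper_width: -0.0001
```

```bash
python3 - <<'E'
from h import *
a=snap('scene','s10.png');b=snap('top','t10.png')
f=lambda im,x,y,w,h,W,H:cv2.resize(im[y:y+h,x:x+w],(W,H),interpolation=cv2.INTER_CUBIC)
A=f(a,185,130,75,75,400,400);B=f(b,160,140,80,80,400,400)
C=f(a,130,130,250,155,400,200)[:200];D=f(b,70,130,320,115,400,200)
cv2.imwrite('pics/c10.png',np.vstack([np.hstack([A,B]),np.hstack([C,D])])[...,::-1])
E
python3 g.py s10.png t10.png|sed -n '/lower/,$p'
```

```text
lower fit (near-side base edge)
0.0 [ 4.6 -2.1] [-1.4  0.1]
0.005 [ 1.7 -0.6] [0.1 0.2]
0.01 [-1.2  0.9] [1.6 0.3]
0.015 [-4.   2.4] [3.2 0.4]
0.02 [-6.9  3.9] [4.7 0.6]
```

View pics/c10.png

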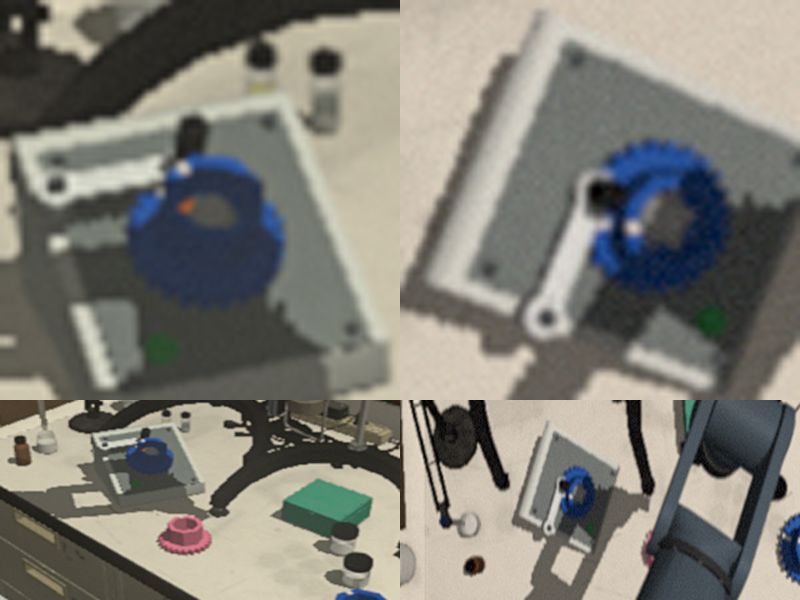

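Final picture: the keeper arm lies over the gear rim with its knob at top-view px (201,179), and the jars and bottle are in place. I'll check the knob angle numerically before handing in.

Run:
```python
from h import *
P=np.array([.568,.091,.0733]);N=np.array([-.172,-.386,.906]);U=np.array([.370,.827,.4226]);Y=np.array([-.913,.4076,0])
o=[]
for uv,h in(((201,178.5),.0625),((188.6,203.6),.0225)):
    d=onplane('top',[uv],P+h*N,N)[0]-P;o.append((d@U,d@Y))
o=np.array(o);d=o[0]-o[1];print(o.round(4),'angle',np.arctan2(d[0],-d[1]),np.hypot(*d))
```

```text
[[0.0457 0.0013]
 [0.0401 0.0802]] angle 0.07025724074647445 0.07904807889487717
```

The angle reads 0.07, within pixel error of closed. A second, firmer push will confirm it is on the stop.

>>> play_rows(jaw=[1, 1, 1, 1, 1, 1, 1, 1], dp=[[0, 0.045, 0], [0, 0.09, 0], [0, 0.135, 0], [0, 0.18, 0], [0, 0.225, 0], [0, 0.27, 0], [0, 0.31, 0], [0, 0.335, 0]], yaw=[0, 0, 0, 0, 0, 0, 0, 0])

```text
t: 25.05
tcp_pos: [0.5841, 0.149, 0.2647]
ee_rot: [[-1.0, 0.028, 0.003], [0.028, 1.0, 0.001], [-0.003, 0.001, -1.0]]
ft_force: [0.7, 0.9, 0.6]
gripper_width: 0.0
```

>>> play_rows(jaw=[1, 1, 1, 1, 1, 1, 1, 1], dp=[[-0.002, 0, -0.04], [-0.003, 0, -0.08], [-0.004, 0, -0.12], [-0.004, 0, -0.14], [-0.004, 0, -0.145], [-0.004, -0.006, -0.148], [-0.004, -0.012, -0.15], [-0.004, -0.014, -0.15]], yaw=[0, 0, 0, 0, 0, 0, 0, 0])

```text
t: 25.85
tcp_pos: [0.5809, 0.1345, 0.1158]
ee_rot: [[-1.0, 0.029, 0.006], [0.029, 1.0, 0.0], [-0.006, 0.001, -1.0]]
ft_force: [0.1, 0.1, 0.6]
gripper_width: -0.0002
```

>>> play_rows(jaw=[1, 1, 1, 1, 1, 1, 1, 1], dp=[[0, -0.005, 0], [0, -0.009, 0], [0, -0.012, 0], [0, -0.014, 0], [0, -0.016, 0], [0, -0.017, 0], [0, -0.018, 0], [0, -0.018, 0]], yaw=[0, 0, 0, 0, 0, 0, 0, 0])

```text
t: 26.65
tcp_pos: [0.5814, 0.1208, 0.1164]
ee_rot: [[-0.999, 0.031, 0.008], [0.031, 0.999, 0.008], [-0.008, 0.008, -1.0]]
ft_force: [1.0, 12.1, 0.6]
gripper_width: -0.0002
```

It stops at the same place (y = 0.121) under 12 N, so the keeper is on its stop. Withdrawing and handing in.

>>> play_rows(jaw=[1, 1, 1, 1, 1, 1, 1, 1], dp=[[0.002, 0.006, 0.003], [0.004, 0.015, 0.008], [0.004, 0.02, 0.03], [0.004, 0.02, 0.06], [0.004, 0.02, 0.1], [0.004, 0.02, 0.13], [0.004, 0.02, 0.13], [0.004, 0.02, 0.13]], yaw=[0, 0, 0, 0, 0, 0, 0, 0])

```text
t: 27.45
tcp_pos: [0.5857, 0.1407, 0.2474]
ee_rot: [[-0.999, 0.031, 0.01], [0.031, 0.999, 0.008], [-0.009, 0.008, -1.0]]
ft_force: [-0.5, -0.1, 0.0]
gripper_width: -0.0001
```

```bash
python3 -c "
from h import *
print(r.get_obs()['ft_force']);print(r.finish_job())"
```

```text
[-0.47368454 -0.12411255  0.02349722]
the job is handed in; nothing more can be done
None
```

The small blue gear is on the hub with its wide slot on the orange spline. I swung the keeper shut over its rim and handed the job in at about 27.5 s with the gripper clear.

**Gear:**
- When I loosened the jaws, the gear dropped about 4 px in the scene view, which is about 20 mm.
- Pressing on its boss met 17 N at the seated height, and the slot mark lines up with the orange spline.

**Keeper:** Two separate pushes stopped at the same place (tool y = 0.121) under 9 N and 12 N. I took no picture after the second push.

**Bystanders:** In the last picture viewed, the jars and the amber bottle stood where they were.

**Checks that disagreed:**
- The two-view estimate of the gear's height came out 5–8 mm above the shoulder. It is too coarse to trust, so I relied on the press test and the boss position in the picture.
- The keeper angle measured from the image was 0.07 rad instead of 0, which is within pixel error.
- The real fingertips sat about 20 mm behind the reported tool point, so my first few touch tests missed. I allowed for that in the later moves.

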